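# Snap the pressure gauge onto the sample cylinder's tilted nipple and hold it

### The arm

A 7-joint arm with a two-finger parallel gripper is mounted at the origin on the work surface. World frame = base frame: x ahead of the robot, y to its left, z up, the work surface at z = 0. Lengths are in m, angles in rad, forces in N, time in s.
With the tool pointing down it reaches from about 0.425 to 0.875 m from the base axis. Payload 4.7 kg.
Tool frame: the origin (TCP) lies at the very end of the fingers, on their centre line; the grasp point (between the pads) lies 19 mm behind it; z points along the fingers, y is the line along which they close (so a half turn about z gives the same grasp; the last joint's range is limited). The gripper opens to 85 mm and grips with 20 to 120 N. Pads are 22 mm wide; open, the fingers measure 114 mm over their backs; the gripper's body (76 mm by 85 mm) begins 54 mm behind the grasp point. The pads swing forward as they close: fully open they stand 13 mm farther back than shut.
Start: joints at [1.324, 0.321, -0.07, 1.45, 0.023, 1.371, -0.057], TCP at [0.168, -0.628, 0.231] pointing down, gripper open.
Joint ranges: [-2.86, 2.86], [-0.3, 2.09], [-1.38, 1.24], [0.06, 2.45], [-1.56, 4.7], [0.09, 2.05], [-2.69, 2.69]. Speed limits (rad/s): [2.57, 2.57, 3.14, 3.14, 3.14, 3.14, 3.14].

### API

Orientations are given as a 3x3 rotation matrix whose columns are the frame's x, y, z axes.
In Python, from cell import ctrl gives the robot as it stands.
- The arm moves only by the shell command python3 -m creep 'ROWS' [FORCE]. ROWS is JSON, one flat list of numbers, 5 for each row, row after row: the shift along the tool's x, y, z in m, then the turn about the tool's z in degrees, then the finger opening in m, from 0 to 0.0854. In form: [dx, dy, dz, turn, claw, dx, dy, dz, turn, claw, ...]. A call has exactly 10 rows; each row is the pose to reach, as a shift and turn from the pose commanded when the call began, along the tool's axes at that moment; what a row does not reach only later rows make up. A row lasts 1/8 s, in which the tool goes at most 62.5 mm and 10.7 degrees, less where a joint would pass 70% of its speed; a pose out of reach is approached as far as the arm can. A call with a gripper value outside its range is refused whole. The fingers move at their own pace and stop on an object; FORCE is the grip in N (left out, the last holds). Time passes only in rows, so rows that repeat a pose let the fingers close, or fill a call up. It gives the time, the measured TCP pose, the force, the opening and the grip force at its end, in the units of the state.
- ctrl.state(): the state, without advancing time (a new reading comes with each control period).
- ctrl.get_image(name): name is "scene" or "side" or "wrist"; returns (picture, depth): 480x640x3 uint8, red, green, blue; 480x640 float32, m along the optical axis (not along the pixel's ray), 0 where there is no reading.
- ctrl.calibration(name): a dict with "fov_y" (degrees; the focal length in pixels is half the picture's height over the tangent of half this angle, whatever the lens; pixels are square), "cx", "cy" (the principal point, pixels), "k1" (the pictures are not rectified: a ray, as slopes to the right and down, at radius r is drawn at 1 + k1 r^2 times it, then the intrinsics apply), "R" (3x3) and "t" (3): a world point X has camera coordinates R X + t; the wrist camera has in their place "hand_eye" (4x4, takes a point from camera to tool coordinates, whose origin is the TCP and whose axes are the flange's). Camera axes: x right, y down, z forward; pixel columns grow to the right and rows downward; lengths in m; the calibration is good to about 2 mm. A picture is of the moment at which its call begins: read the wrist's pose just before it. calibration takes no time and is no camera call.
- ctrl.hand_in(): hands the job in; it is judged then, once.
Trained networks look in the newest picture that a camera, given by its name, has taken for a name from the list of things; names that differ only in an ending like _2 or _b are one class to them, and where a whole thing is asked for, a point or a joint stands for the part that bears it (a point fixed in the world has none). Each returns a list of dicts, best first, with "conf" (0 to 1); they miss things now and then, are a little off and sometimes report something else, mostly with a low value. They report only what shows in the picture. A call takes as long as a camera call.
- ctrl.trace(target, camera): "mask" (480x640 bool, what is visible of it) and "box" ([left, top, width, height] in pixels, round what is visible of it).
The state is a dict: "time": time; "joint_pos": joint angles; "joint_vel": joint speeds; "tau": joint torques, N m; "tcp_pos": TCP position; "tcp_rot": TCP orientation; "force": force on the tool from outside, world axes, zero at the start; "moment": the same for the moment, N m; "grip_width": opening from 0.0 (shut) to 1.0 (fully open); "gripper_force": force on a finger pad.
Only numpy, scipy, OpenCV 4.12 (cv2) and the standard library are available. Lean on these libraries where they do the work, as an engineer would, in place of code of your own. Each camera call takes 0.05 s, during which the arm holds its last target. There are 200 camera calls.

### The job

Check the pressure of the steel sample cylinder: take the hand gauge off its rest and press its coupler squarely onto the cylinder's tilted nipple until it snaps over the balls, then keep pushing it fully home against the spring of the valve pin. Finish while still gripping the gauge and holding it pressed home: by itself the spring lifts it again. Do not turn the cylinder in its cradle, and leave the glassware and the jar where they are.

Things in the scene. Friction and masses are not known exactly. Their poses are not given: they have to be found in the camera images.
- gauge_center (a point): Hand gauge (loose, about 0.22 kg), upright on its rest, 92 mm tall: below, a round steel coupler 34 mm in diameter, 44 mm high; above, from 44 to 92 mm, a grey box 44 mm along its x by 36 mm along its y with a dark window on the -x face and the top; grip this box. The point is on its axis half-way up, 46 mm above the underside; z up its axis. It fits the nipple in any turn about that axis.
- gauge_mouth (a point): Centre of the gauge's underside, in the plane of the coupler's open mouth; z up the gauge's axis. The mouth is 26 mm wide and narrows like a funnel to an 18 mm hole 5 mm in; a lip from 5 to 8 mm; then a 24 mm wide chamber up to 25 mm, then an 18 mm bore with a flat ceiling 40 mm from the underside.
- rest: The gauge's fixed rest: a grey disc 90 mm across, 12 mm high, with a stub 12 mm thick that reaches 14 mm up into the gauge's mouth, so the gauge is lifted straight up. Origin at the centre of its underside.
- nipple_base (a point): Centre of the boss face (steel, 38 mm in diameter) from which the brass nipple stands, 55 mm from the cylinder's axis, half-way along it. z points out along the nipple, which leans 15 to 36 degrees from upright towards the cradle's -x; y is along the cylinder. Fully home, the coupler's mouth rests on this face. Nothing else near stands above the plane of the face.
- nipple_tip (a point): Rounded tip of the nipple, 36 mm above the boss face; same axes. The nipple is 15 mm in diameter. Two steel spring balls peep out 3.5 mm from its sides (+y and -y), centred 16.5 mm above the boss face: the coupler's lip is forced over them with about 10 N, and has snapped when the mouth is 4 mm from the face.
- pin (a joint): Travel (m) of the 6 mm thick valve pin that stands 12 mm out of the nipple's tip: 0 out (its top 48 mm above the boss face), grows as it is pushed in. The gauge meets it 8 mm before it is home; spring about 2 N at first, 9 N with the gauge home (0.008). A snapped gauge that is let go rises until about 0.002 to 0.004.
- cradle: Black cradle fixed to the bench, 100 by 170 mm, origin at the centre of its underside, y along the cylinder. In it lies the steel sample cylinder, 84 mm in diameter, 150 mm long, its axis along y, 75 mm above the bench, with a small brass valve at each end (260 mm overall). It sits stiffly in the cradle (about 4 N m to turn).
- beaker_rim (a point): Bystander: glass beaker 70 mm wide, 90 mm tall; the centre of its mouth.
- flask: Bystander: amber conical flask 74 mm wide, 100 mm tall; centre of its underside.
- jar: Bystander: white jar 56 mm wide, 70 mm tall; centre of its underside.

How it is judged:
On the way, in this order (a step that is already met when the one before it is completed fails the run):
1. the gauge is lifted off its rest in the gripper (height (world z) of gauge_mouth above 0.05 m and contact force between the fingers and gauge above 2 N and distance between gauge_mouth and nipple_base above 0.03 m), for 0.2 s.
2. the coupler has snapped over the balls, square on the nipple (z of gauge_mouth in the frame of nipple_base below 0.004 m and distance between gauge_mouth and nipple_base below 0.006 m and angle between the z axis of gauge_mouth and the z axis of nipple_base, either way round below 0.12 rad), for 0.1 s.
At the end, for the whole second after the job is handed in: The gauge sits square on the nipple (axes within 0.12 rad), its mouth within 2 mm of the boss face and 4 mm of its centre, the valve pin is pushed in more than 6 mm, and the fingers still grip the gauge (over 3 N) (value of joint pin above 0.006 m and z of gauge_mouth in the frame of nipple_base below 0.002 m and distance between gauge_mouth and nipple_base below 0.004 m and angle between the z axis of gauge_mouth and the z axis of nipple_base, either way round below 0.12 rad and contact force between the fingers and gauge above 3 N); the arm keeps its last pose, push and grip.
It fails at once if the cylinder is turned in its cradle (nipple moved over 8 mm) (distance of nipple_base from where it was at the start of the episode above 0.008 m).
It fails at once if a bystander is moved over 30 mm (distance of any of beaker_rim, flask, jar from where it was at the start of the episode above 0.03 m).
It also fails if it takes over 35 s, if anything falls off the work surface, if the arm or the gripper's body presses on something with over 40 N, if the wrist force passes 120 N, or if a joint passes its speed limit or range.

## Working session

There is one attempt and no reset: what is moved stays moved. The work goes in short steps, Python scripts to look and compute and a shell command to move; the robot and the scene stay as the last step left them, time stands still between calls to the robot, and variables do not carry over. Pictures are saved under pics/ and viewed, at most 10 in all, crops included, and the job is handed in when it is done.

```bash
python3 -m creep --help 2>&1 | head -30
```

```text
invalid input: not JSON, or not a number
```

View pics/scene0.png

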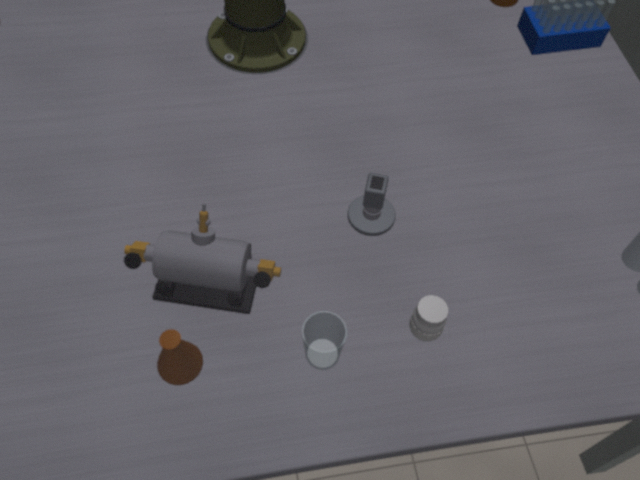

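View pics/side0.png

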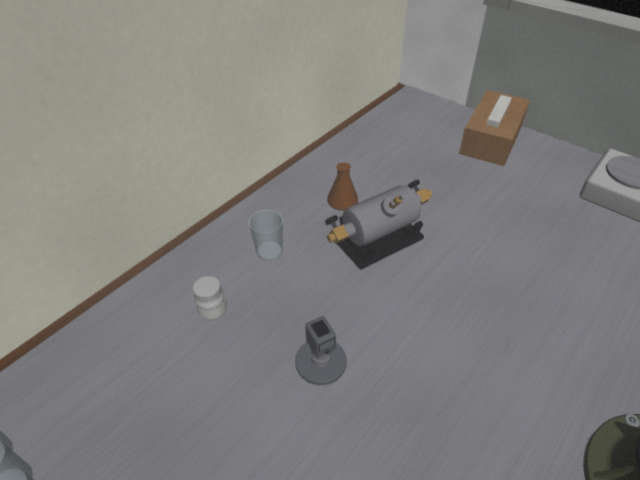

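Run:
```python
from h import *
for n in("scene","side"):
    im,d,P,_=cam(n)
    Z=P[...,2];X=P[...,0];Y=P[...,1]
    g=(Z>0.095)&(Z<.12)&(abs(X-.53)<.06)&(abs(Y-.15)<.06)
    if g.sum()>4: print(n,"gtop",g.sum(),np.round(P[g].mean(0),4),cv2.minAreaRect((P[g][:,:2]*1000).astype(np.float32)))
    hsv=cv2.cvtColor(im,cv2.COLOR_RGB2HSV)
    b=(hsv[...,1]>110)&(abs(X-.62)<.12)&(abs(Y+.17)<.2)&(Z>.06)
    k,l,st,c=cv2.connectedComponentsWithStats(b.astype(np.uint8))
    for i in range(1,k):
        if st[i,4]>8: Q=P[l==i]; print(n,st[i,:5],np.round(np.median(Q,0),4),np.round(Q[Q[:,2].argmax()],4),np.round(Q[Q[:,2].argmin()],4))
print(ctrl.calibration("wrist"))
```

```text
scene gtop 452 [0.5281 0.151  0.1032] ((526.2113037109375, 150.88925170898438), (37.4539909362793, 46.09680938720703), 67.12632751464844)
scene [200 212   7  20 102] [ 0.5849 -0.1494  0.1451] [ 0.5799 -0.147   0.1565] [ 0.5924 -0.1486  0.127 ]
scene [125 242  23  19 201] [ 0.5846 -0.2629  0.0878] [ 0.6063 -0.2581  0.1006] [ 0.5999 -0.2587  0.0743]
scene [258 260  22  16 215] [ 0.6554 -0.0554  0.0864] [ 0.6522 -0.0659  0.0945] [ 0.6616 -0.0516  0.074 ]
side gtop 566 [0.5219 0.1544 0.1024] ((524.2000732421875, 152.1669464111328), (36.160430908203125, 46.66938400268555), 68.57450866699219)
side [417 189  14  13 101] [ 0.5759 -0.2614  0.0846] [ 0.5804 -0.2611  0.0936] [ 0.5702 -0.2777  0.0771]
side [396 197   5   5   9] [ 0.5749 -0.1432  0.151 ] [ 0.5778 -0.1454  0.1542] [ 0.5739 -0.1437  0.1499]
side [329 225  19  15 160] [ 0.6478 -0.0547  0.0837] [ 0.65   -0.0639  0.0927] [ 0.6498 -0.0449  0.0743]
{'fov_y': 60.954802124612215, 'cx': 314.9494987384531, 'cy': 239.98470188873085, 'k1': -0.07078781595349629, 'hand_eye': array([[-1.06718167e-04, -9.65869901e-01, -2.59027648e-01,
         6.51791696e-02],
       [ 9.99999821e-01, -2.55765729e-04,  5.41711564e-04,
        -1.52847002e-03],
       [-5.89473290e-04, -2.59027543e-01,  9.65869755e-01,
        -1.41280530e-01],
       [ 0.00000000e+00,  0.00000000e+00,  0.00000000e+00,
         1.00000000e+00]])}
```

```bash
python3 -m creep '[0.52,-0.357,-0.07,34,0.0854,0.52,-0.357,-0.07,34,0.0854,0.52,-0.357,-0.07,34,0.0854,0.52,-0.357,-0.07,34,0.0854,0.52,-0.357,-0.07,34,0.0854,0.52,-0.357,-0.07,34,0.0854,0.52,-0.357,-0.07,34,0.0854,0.52,-0.357,-0.07,34,0.0854,0.52,-0.357,-0.07,34,0.0854,0.52,-0.357,-0.07,34,0.0854]' 20
```

```text
time: 2.55
tcp_pos: [0.57, -0.1581, 0.3004]
tcp_rot: [[0.945, -0.327, 0.001], [-0.327, -0.945, -0.001], [0.001, 0.0, -1.0]]
force: [0.4, -0.9, 0.2]
grip_width: 1.003
gripper_force: 0.0
```

Run:
```python
from h import *
im,d,P,_=cam("wrist"); save("w1",im)
s=ctrl.state();print(s["tcp_pos"],s["joint_pos"])
Z=P[...,2]
hsv=cv2.cvtColor(im,cv2.COLOR_RGB2HSV)
b=(hsv[...,1]>110)&(Z>.06)&(Z<.2)
k,l,st,c=cv2.connectedComponentsWithStats(b.astype(np.uint8))
for i in range(1,k):
    if st[i,4]>30: Q=P[l==i]; print(st[i],np.round(np.median(Q,0),4),np.round(Q[Q[:,2].argmax()],4))
h=np.nan_to_num(Z); 
for lo in np.arange(.11,.175,.005):
    m=(h>lo)&(h<lo+.005)&(np.hypot(P[...,0]-.58,P[...,1]+.147)<.06)
    if m.sum(): print(round(lo,3),m.sum(),np.round(np.median(P[m],0),4))
# cylinder axis: points on the top surface band
m=(h>.06)&(h<.12)
```

```text
[ 0.57520812 -0.14756902  0.3009517 ] [ 0.60932762  0.20384618 -0.4679857   1.47807094  0.08467745  1.47639229
 -1.74942517]
[ 407  136   43   38 1126] [ 0.5803 -0.2618  0.0839] [ 0.5898 -0.2499  0.0919]
[ 154  138   43   39 1102] [ 0.6511 -0.0568  0.0834] [ 0.654  -0.0579  0.0927]
[290 188  19  40 594] [ 0.5827 -0.1494  0.1444] [ 0.5749 -0.1451  0.1548]
0.11 3372 [ 0.6168 -0.162   0.1136]
0.115 1927 [ 0.6138 -0.1594  0.1157]
0.12 512 [ 0.5957 -0.1565  0.1228]
0.125 553 [ 0.5995 -0.1545  0.1271]
0.13 105 [ 0.5902 -0.1522  0.1318]
0.135 175 [ 0.5855 -0.1509  0.138 ]
0.14 124 [ 0.5838 -0.1496  0.1421]
0.145 123 [ 0.5801 -0.149   0.148 ]
0.15 193 [ 0.5764 -0.1468  0.1519]
0.155 52 [ 0.5712 -0.1451  0.158 ]
0.16 59 [ 0.5679 -0.1436  0.1618]
0.165 1 [ 0.5686 -0.1418  0.165 ]
```

View pics/w1.png

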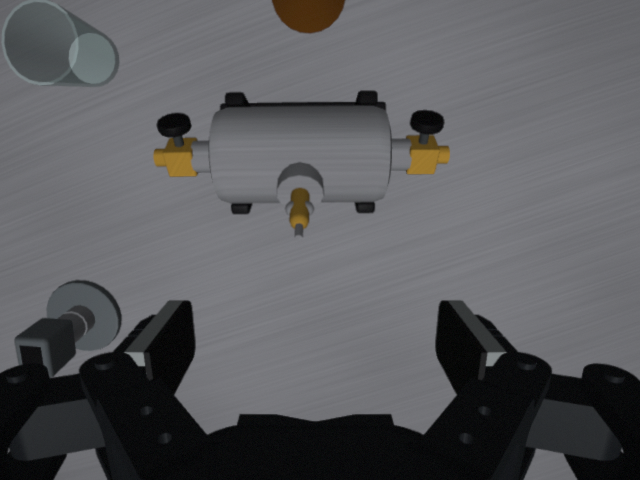

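Run:
```python
from h import *
from scipy.optimize import least_squares
im,d,P,_=cam("wrist")
Z=np.nan_to_num(P[...,2]); hsv=cv2.cvtColor(im,cv2.COLOR_RGB2HSV)
a=np.radians(70.95); ey=np.array([np.cos(a),np.sin(a),0]); ex=np.array([np.sin(a),-np.cos(a),0]); ez=np.array([0,0,1.])
C=np.array([.6157,-.1593,.075])
L=(P-C)@np.array([ex,ey,ez]).T
near=(abs(L[...,1])<.03)&(Z>.1)
brass=near&(hsv[...,1]>110)&(Z>.12)
rad=np.hypot(L[...,0],L[...,2]); t0=np.arctan2(-L[...,0],L[...,2])
pin=near&~brass&(rad>.092)&(Z>.15)
cyl=(Z>.085)&(abs(L[...,1])<.07)&(abs(L[...,1])>.025)&(abs(L[...,0])<.04)
Lc=L[cyl]
r=least_squares(lambda q:np.hypot(Lc[:,0]-q[0],Lc[:,2]-q[1])-.042,[0,0],loss="soft_l1",f_scale=.001).x
print("axis off",r, brass.sum(),pin.sum())
er=cv2.erode(brass.astype(np.uint8),np.ones((2,2)))>0
B=L[er];N=L[pin]
B=B[np.hypot(B[:,0],B[:,2])<.088]; B=B[abs(B[:,1])<.0085]
def f(q,both=True):
    u=np.array([-np.sin(q[0]),0,np.cos(q[0])]); o=np.array([r[0]*q[2],q[1],r[1]*q[2]])
    def D(X): 
        v=X-o; return np.linalg.norm(v-np.outer(v@u,u),axis=1)
    return np.concatenate([D(B)-.0075,(D(N)-.003)*3])
for k in (0,1):
    q=least_squares(lambda p:f([p[0],p[1],k]),[.5,0],loss="soft_l1",f_scale=.001); print(k,np.degrees(q.x[0]),q.x[1],q.cost,np.abs(q.fun).mean())
print(np.round(N.mean(0),4),np.round(N[np.hypot(N[:,0],N[:,2]).argmax()],4))
s=ctrl.state();print(s["tcp_pos"],s["tcp_rot"])
```

```text
axis off [-0.00056078  0.26482861] 2063 22122
0 5.539854863876179 0.0002285957358473688 0.8752638023253551 0.039703337744654545
1 32.19978707421812 0.0001726155191519844 1.0074767377143856 0.045573812760157345
[-2.900e-02  1.000e-04  3.102e-01] [-0.0228  0.0155  0.3248]
[ 0.57303446 -0.15038119  0.30057224] [[ 0.94929836 -0.31435523  0.00366126]
 [-0.31437039 -0.9492883   0.00479408]
 [ 0.00196855 -0.005702   -0.99998181]]
```

```bash
cat > fit.py <<'E'
from h import *
from scipy.optimize import least_squares
s=ctrl.state();print(s["tcp_pos"],np.round(s["tcp_rot"],4).tolist())
im,d,P,_=cam("wrist")
Z=np.nan_to_num(P[...,2]); hsv=cv2.cvtColor(im,cv2.COLOR_RGB2HSV)
b=(hsv[...,1]>110)&(Z>.07)&(Z<.1)
k,l,st,c=cv2.connectedComponentsWithStats(b.astype(np.uint8))
V=[np.median(P[l==i],0) for i in range(1,k) if st[i,4]>500]
V.sort(key=lambda p:p[1]); print(np.round(V,4)); v=V[-1]-V[0]; a=np.arctan2(v[1],v[0]); print("yaw",np.degrees(a))
ey=np.array([np.cos(a),np.sin(a),0]); ex=np.array([np.sin(a),-np.cos(a),0]); ez=np.array([0,0,1.])
C=(V[0]+V[-1])/2; C[2]=.075
L=(P-C)@np.array([ex,ey,ez]).T
near=(abs(L[...,1])<.03)&(Z>.1)&(Z<.18)
brass=near&(hsv[...,1]>110)&(Z>.12)
rad=np.hypot(L[...,0],L[...,2])
pin=near&~brass&(rad>.093)&(abs(L[...,1])<.01)&(Z>.15)
cyl=(Z>.085)&(Z<.13)&(abs(L[...,1])<.07)&(abs(L[...,1])>.025)&(abs(L[...,0])<.04)
Lc=L[cyl]
r=least_squares(lambda q:np.hypot(Lc[:,0]-q[0],Lc[:,2]-q[1])-.042,[0,0],loss="soft_l1",f_scale=.001).x
print("axis off",r, brass.sum(),pin.sum())
er=cv2.erode(brass.astype(np.uint8),np.ones((2,2)))>0
B=L[er];N=L[pin]
B=B[np.hypot(B[:,0],B[:,2])<.088]; B=B[abs(B[:,1])<.0085]
def f(q):
    u=np.array([-np.sin(q[0]),0,np.cos(q[0])]); o=np.array([r[0],q[1],r[1]])
    def D(X):
        v=X-o; return np.linalg.norm(v-np.outer(v@u,u),axis=1)
    return np.concatenate([D(B)-.0075,(D(N)-.003)*2])
q=least_squares(f,[.5,0],loss="soft_l1",f_scale=.001); print("tilt",np.degrees(q.x[0]),q.x[1],np.abs(q.fun).mean())
u=np.array([-np.sin(q.x[0]),0,np.cos(q.x[0])]);o=np.array([r[0],q.x[1],r[1]])
for n,h in (("base",.055),("tip",.091),("pintop",.103)): print(n,np.round(C+(o+h*u)@np.array([ex,ey,ez]),4))
E
python3 fit.py
```

```text
[ 0.57303446 -0.15038119  0.30057224] [[0.9493, -0.3144, 0.0037], [-0.3144, -0.9493, 0.0048], [0.002, -0.0057, -1.0]]
[[ 0.5804 -0.2618  0.0838]
 [ 0.6511 -0.057   0.0837]]
yaw 70.96435738326267
axis off [ 0.00033625 -0.00163333] 582 100
tilt 30.823927761394458 -0.00027323579532093615 0.0007106629989383421
base [ 0.5893 -0.1506  0.1206]
tip [ 0.5719 -0.1446  0.1515]
pintop [ 0.5661 -0.1426  0.1618]
```

```bash
python3 -m creep '[-0.143,-0.27,0.1,3.5,0.0854,-0.143,-0.27,0.1,3.5,0.0854,-0.143,-0.27,0.1,3.5,0.0854,-0.143,-0.27,0.1,3.5,0.0854,-0.143,-0.27,0.1,3.5,0.0854,-0.143,-0.27,0.1,3.5,0.0854,-0.143,-0.27,0.1,3.5,0.0854,-0.143,-0.27,0.1,3.5,0.0854,-0.143,-0.27,0.1,3.5,0.0854,-0.143,-0.27,0.1,3.5,0.0854]' 20
python3 - <<'E'
from h import *
for i in range(2):
    im,d,P,_=cam("wrist"); Z=np.nan_to_num(P[...,2])
    s=ctrl.state(); R=np.array(s["tcp_rot"]); print(s["tcp_pos"],np.degrees(np.arctan2(R[1,0],R[0,0])),np.abs(s["joint_vel"]).max())
    g=(Z>.095)&(Z<.115)&(np.hypot(P[...,0]-.525,P[...,1]-.15)<.05)
    print("gtop",g.sum(),np.round(P[g].mean(0),4),cv2.minAreaRect((P[g][:,:2]*1000).astype(np.float32)))
save("w2",im)
E
```

```text
time: 3.95
tcp_pos: [0.5224, 0.1413, 0.2]
tcp_rot: [[0.923, -0.385, 0.0], [-0.385, -0.923, -0.0], [0.0, 0.0, -1.0]]
force: [-0.3, -0.4, 0.1]
grip_width: 0.997
gripper_force: 0.0
[0.52228198 0.14162758 0.19992832] -22.632983859833733 0.007105218991152688
gtop 3948 [0.5246 0.1522 0.1022] ((523.6268310546875, 153.14637756347656), (35.892757415771484, 43.634464263916016), 67.65898895263672)
[0.52218174 0.14188108 0.19988651] -22.609507726729476 0.005883008217377754
gtop 3959 [0.5246 0.1522 0.1022] ((523.2279663085938, 153.10169982910156), (36.07056427001953, 44.498802185058594), 67.103271484375)
```

View pics/w2.png

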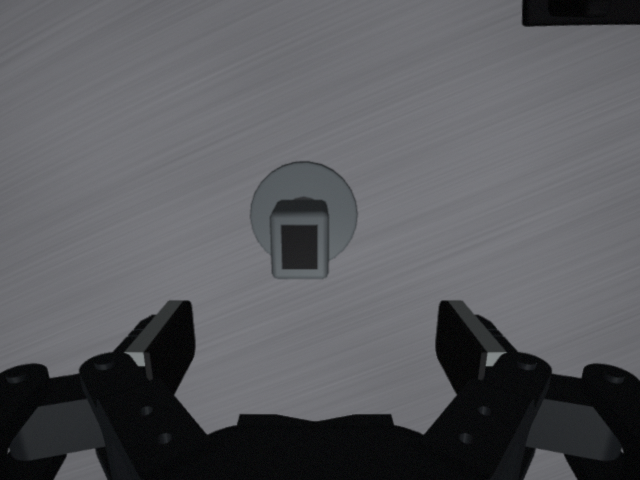

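```bash
python3 -m creep '[-0.0026,-0.011,0,0,0.0854,-0.0026,-0.011,0.04,0,0.0854,-0.0026,-0.011,0.08,0,0.0854,-0.0026,-0.011,0.12,0,0.0854,-0.0026,-0.011,0.144,0,0.0854,-0.0026,-0.011,0.144,0,0.0854,-0.0026,-0.011,0.144,0,0.02,-0.0026,-0.011,0.144,0,0.02,-0.0026,-0.011,0.144,0,0.02,-0.0026,-0.011,0.144,0,0.02]' 20
```

```text
time: 5.3
tcp_pos: [0.5245, 0.1536, 0.0567]
tcp_rot: [[0.923, -0.384, 0.002], [-0.384, -0.923, -0.0], [0.002, -0.001, -1.0]]
force: [-0.9, -0.6, 4.5]
grip_width: 0.417
gripper_force: 30.5
```

```bash
python3 -m creep '[0,0,-0.03,0,0.02,0,0,-0.06,0,0.02,0,0,-0.06,0,0.02,0,0,-0.06,0,0.02,0,0,-0.06,0,0.02,0.035,0,-0.06,0,0.02,0.068,0,-0.06,0,0.02,0.068,0,-0.04,0,0.02,0.068,0,-0.02,0,0.02,0.068,0,-0.01,0,0.02]' 20
```

```text
time: 6.55
tcp_pos: [0.5841, 0.1279, 0.0631]
tcp_rot: [[0.924, -0.382, -0.004], [-0.382, -0.924, -0.0], [-0.004, 0.002, -1.0]]
force: [0.1, -0.0, -1.7]
grip_width: 0.417
gripper_force: 29.9
```

```bash
python3 -m creep '[0,0,0.009,0,0.02,0,0,0.017,0,0.02,0,0,0.017,0,0.02,-0.006,0,0.017,0,0.02,-0.013,0,0.017,0,0.02,-0.02,0,0.017,0,0.02,-0.027,0,0.017,0,0.02,-0.034,0,0.017,0,0.02,-0.04,0,0.017,0,0.02,-0.04,0,0.017,0,0.02]' 20
python3 - <<'E'
from h import *
im,d,P,_=cam("wrist"); save("w3",im)
im,d,P,_=cam("side"); save("s3",cv2.resize(im[250:420,230:430],(800,680))[:600])
s=ctrl.state(); print(s["tcp_pos"],s["force"])
E
```

```text
time: 7.8
tcp_pos: [0.5514, 0.1424, 0.0503]
tcp_rot: [[0.923, -0.384, 0.005], [-0.384, -0.923, -0.001], [0.004, -0.001, -1.0]]
force: [3.3, -3.0, 1.5]
grip_width: 0.419
gripper_force: 29.4
[0.5514029  0.14239285 0.05020074] [ 3.99570157 -2.82593483  2.66834406]
```

View pics/w3.png

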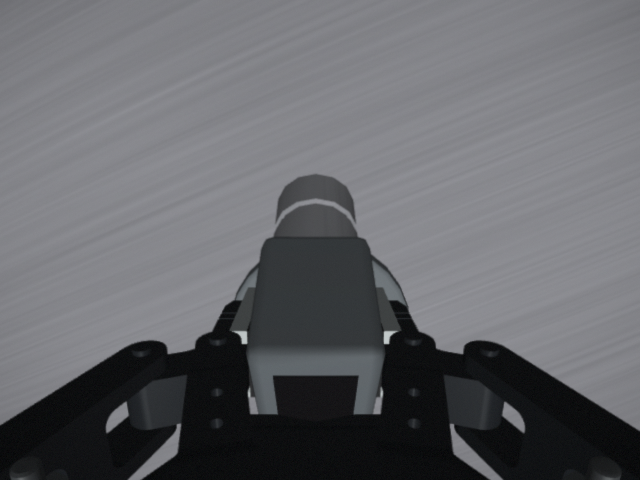

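View pics/s3.png

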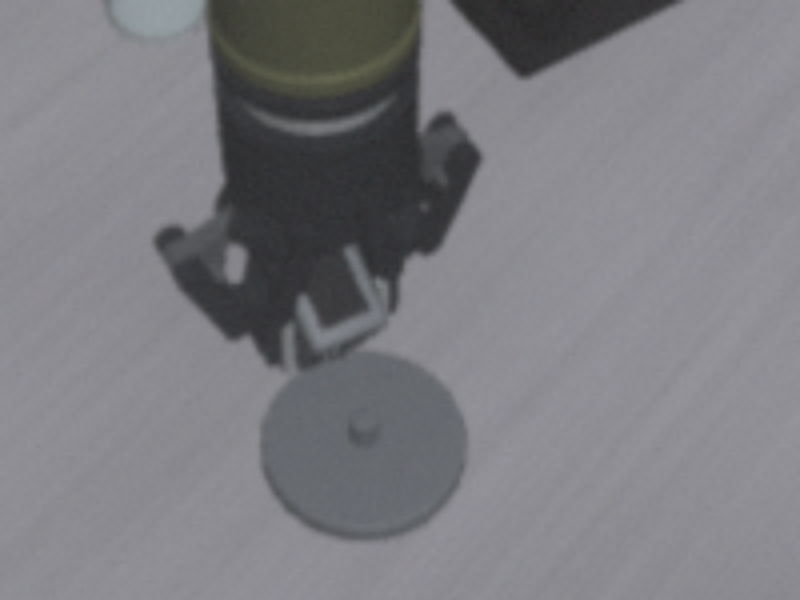

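```bash
cat > gp.py <<'E'
from h import *
from scipy.optimize import least_squares
def gpose(rows1=(252,335),cols1=(275,360),show=True):
    im,d=ctrl.get_image("wrist"); c=ctrl.calibration("wrist"); H=np.array(c["hand_eye"])
    f=240/np.tan(np.radians(c["fov_y"])/2); v,u=np.mgrid[0:480,0:640]
    p=np.stack([u.ravel(),v.ravel()],1).astype(np.float32)[:,None]
    K=np.array([[f,0,c["cx"]],[0,f,c["cy"]],[0,0,1.]])
    x=(p[:,0]-[c["cx"],c["cy"]])/f; y=x.copy()
    for _ in range(20): y=x/(1+c["k1"]*(y**2).sum(1,keepdims=True))
    y=y.reshape(480,640,2)
    T=np.stack([y[...,0]*d,y[...,1]*d,d],-1)@H[:3,:3].T+H[:3,3]
    def plane(m):
        Q=T[m]; Q=Q[np.isfinite(Q).all(1)]
        for _ in range(5):
            c=Q.mean(0); n=np.linalg.svd(Q-c,full_matrices=False)[2][2]; e=(Q-c)@n; Q=Q[abs(e)<max(.0008,2*e.std())]
        return c,n,e.std(),len(Q)
    m=np.zeros((480,640),bool); m[rows1[0]:rows1[1],cols1[0]:cols1[1]]=1; m&=d>0
    c1,n1,s1,k1=plane(m); n1*=np.sign(n1[0])
    th=np.arctan2(n1[2],n1[0])  # tilt candidate: face normal x -> rotates
    return T,d,im,c1,n1,s1
if __name__=="__main__":
    T,d,im,c1,n1,s1=gpose()
    print("face n(tool)",np.round(n1,4),"c",np.round(c1,4),"rms",s1,"tilt",np.degrees(np.arctan2(-n1[2],n1[0])))
    for r in range(180,400,10): print(r,np.round(T[r,300:335][d[r,300:335]>0].mean(0),4) if (d[r,300:335]>0).any() else None)
E
python3 gp.py
```

```text
face n(tool) [ 8.978e-01 -4.000e-04 -4.404e-01] c [ 0.0207 -0.0004 -0.0341] rms 0.00037183986897853003 tilt 26.126711214614254
180 [ 0.0446 -0.0001  0.0287]
190 [ 0.0414 -0.0001  0.0219]
200 [ 0.0384 -0.0002  0.0156]
210 [ 0.0356 -0.0002  0.0093]
220 [ 0.0329 -0.0004  0.0039]
230 [ 0.0305 -0.0002 -0.0013]
240 [ 0.0303 -0.0002 -0.0144]
250 [ 0.0283 -0.0003 -0.0188]
260 [ 0.0262 -0.0004 -0.0228]
270 [ 0.0244 -0.0004 -0.0267]
280 [ 0.0227 -0.0004 -0.0305]
290 [ 0.0209 -0.0004 -0.0337]
300 [ 0.0192 -0.0004 -0.0369]
310 [ 0.0177 -0.0004 -0.0402]
320 [ 0.0162 -0.0004 -0.0431]
330 [ 0.0147 -0.0004 -0.046 ]
340 [ 0.0134 -0.0005 -0.0488]
350 [ 0.0117 -0.0006 -0.0508]
360 [ 0.0095 -0.0006 -0.0519]
370 [ 0.0063 -0.0005 -0.0513]
380 [ 0.0022 -0.0005 -0.0495]
390 [-0.0023 -0.0004 -0.0475]
```

```bash
python3 -m creep '[-0.003,0,0,0,0.02,-0.006,0,0,0,0.02,-0.006,0,0,0,0.02,-0.006,0,0,0,0.02,-0.004,0,-0.03,0,0.02,-0.004,0,-0.08,0,0.02,-0.004,0,-0.14,0,0.02,-0.004,0,-0.2,0,0.02,-0.004,0,-0.2,0,0.02,-0.004,0,-0.2,0,0.02]' 20
python3 gp.py; python3 -c "
from cell import ctrl
s=ctrl.state();print(s['tcp_pos'],s['tcp_rot'],s['force'],s['joint_pos'])"
```

```text
time: 9.2
tcp_pos: [0.5441, 0.1449, 0.247]
tcp_rot: [[0.924, -0.383, -0.004], [-0.383, -0.924, -0.0], [-0.004, 0.002, -1.0]]
force: [-0.9, -1.0, -3.9]
grip_width: 0.419
gripper_force: 27.8
face n(tool) [ 8.523e-01 -8.000e-04 -5.230e-01] c [ 0.0211 -0.0004 -0.035 ] rms 0.000390219331322191 tilt 31.533377504088858
180 [ 0.046  -0.0002  0.0167]
190 [ 0.0428 -0.0002  0.012 ]
200 [ 0.0398 -0.0002  0.0069]
210 [ 0.0371 -0.0002  0.0018]
220 [ 0.0344 -0.0003 -0.0026]
230 [ 0.0318 -0.0003 -0.0069]
240 [ 0.0314 -0.0003 -0.0182]
250 [ 0.0292 -0.0004 -0.0219]
260 [ 0.0271 -0.0004 -0.0254]
270 [ 0.0251 -0.0004 -0.0286]
280 [ 0.0232 -0.0004 -0.0318]
290 [ 0.0213 -0.0004 -0.0348]
300 [ 0.0195 -0.0004 -0.0376]
310 [ 0.0178 -0.0004 -0.0404]
320 [ 0.0161 -0.0005 -0.043 ]
330 [ 0.0145 -0.0005 -0.0455]
340 [ 0.0129 -0.0005 -0.0479]
350 [ 0.0115 -0.0005 -0.0504]
360 [ 0.0096 -0.0005 -0.052 ]
370 [ 0.0069 -0.0005 -0.0523]
380 [ 0.0025 -0.0005 -0.05  ]
390 [-0.002  -0.0004 -0.0479]
[0.54392431 0.14448721 0.24623015] [[ 9.23788970e-01 -3.82861817e-01 -5.54693666e-03]
 [-3.82869566e-01 -9.23802338e-01 -3.67896898e-04]
 [-4.98341938e-03  2.46361233e-03 -9.99984548e-01]] [-0.63290707 -0.13851356 -2.21270241] [ 0.29486894  0.18619657 -0.67754818  1.62623669  0.11683955  1.37626263
 -2.36117557]
```

```bash
python3 -m creep '[0.0823,0.26,0,-3.5,0.02,0.0823,0.26,0,-3.5,0.02,0.0823,0.26,0,-3.5,0.02,0.0823,0.26,0,-3.5,0.02,0.0823,0.26,0,-3.5,0.02,0.0823,0.26,0,-3.5,0.02,0.0823,0.26,0.02,-3.5,0.02,0.0823,0.26,0.026,-3.5,0.02,0.0823,0.26,0.026,-3.5,0.02,0.0823,0.26,0.026,-3.5,0.02]' 20
python3 - <<'E'
from h import *
im,d,P,_=cam("wrist"); save("w4",im)
im,d,P,_=cam("side"); a=cv2.resize(im[120:270,300:450],(400,400))
im,d,P,_=cam("scene"); b=cv2.resize(im[150:300,120:270],(400,400)); save("s4",np.hstack([a,b]))
s=ctrl.state(); print(s["tcp_pos"],s["force"],s["tcp_rot"][:2,0])
E
python3 gp.py | head -1
```

```text
time: 10.5
tcp_pos: [0.5226, -0.1267, 0.2232]
tcp_rot: [[0.946, -0.326, 0.001], [-0.326, -0.946, 0.0], [0.0, -0.0, -1.0]]
force: [0.5, -0.5, -1.7]
grip_width: 0.419
gripper_force: 27.8
[ 0.52254376 -0.12720905  0.22334373] [-0.47317228  0.25067942 -2.21893519] [ 0.94528311 -0.32624982]
face n(tool) [ 0.8518 -0.0015 -0.5238] c [ 0.0211 -0.0005 -0.0351] rms 0.00038911783851028353 tilt 31.58736758270872
```

View pics/s4.png

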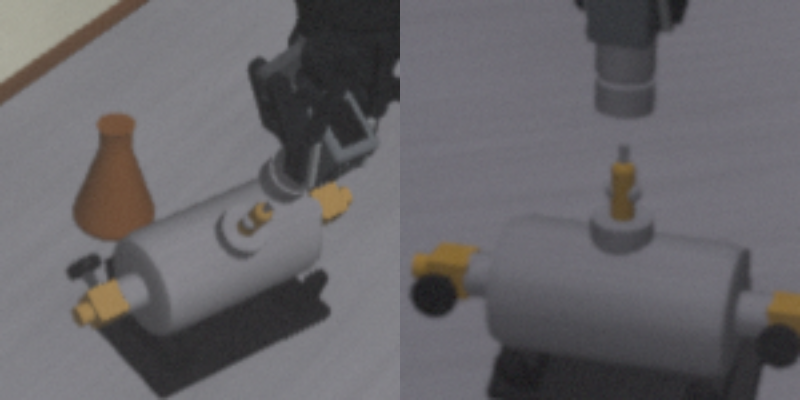

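View pics/w4.png

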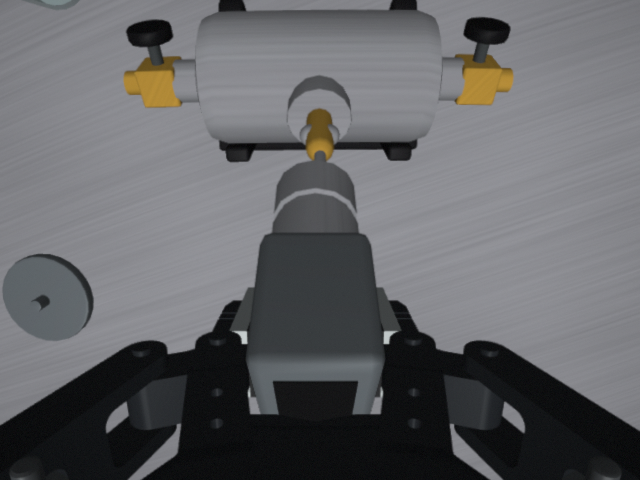

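```bash
python3 fit.py
```

```text
[ 0.52246665 -0.12731848  0.22326105] [[0.9452, -0.3265, 0.0007], [-0.3265, -0.9452, -0.0003], [0.0008, 0.0001, -1.0]]
[[ 0.5785 -0.2611  0.084 ]
 [ 0.6493 -0.0567  0.0841]]
yaw 70.88824845632749
axis off [ 0.00244976 -0.00170319] 1025 51
tilt 31.09829609974961 -0.00047074549665103606 0.0007301589880808852
base [ 0.5892 -0.1509  0.1204]
tip [ 0.5717 -0.1448  0.1512]
pintop [ 0.5658 -0.1427  0.1615]
```

```bash
python3 -m creep '[-0.006,0.001,0.0037,0,0.02,-0.006,0.001,0.0037,0,0.02,0.0005,0.001,0.0145,0,0.02,0.0069,0.001,0.0254,0,0.02,0.0095,0.001,0.0297,0,0.02,0.012,0.001,0.034,0,0.02,0.0146,0.001,0.0383,0,0.02,0.0172,0.001,0.0425,0,0.02,0.0172,0.001,0.0425,0,0.02,0.0172,0.001,0.0425,0,0.02]' 20
python3 - <<'E'
from h import *
im,d,P,_=cam("wrist"); save("w5",im[40:280,160:480])
im,d,P,_=cam("side"); a=cv2.resize(im[120:270,300:450],(400,400))
im,d,P,_=cam("scene"); b=cv2.resize(im[150:300,120:270],(400,400)); save("s5",np.hstack([a,b]))
s=ctrl.state(); print(s["tcp_pos"],s["force"],s["moment"],s["tcp_rot"][:2,0])
E
python3 gp.py | head -1
```

```text
time: 12.0
tcp_pos: [0.5382, -0.1339, 0.1804]
tcp_rot: [[0.945, -0.327, 0.0], [-0.327, -0.945, -0.0], [0.0, 0.0, -1.0]]
force: [-0.9, -1.3, -1.6]
grip_width: 0.417
gripper_force: 27.8
[ 0.53821121 -0.13393715  0.18052696] [ 0.3506309  -0.83786929 -2.00962729] [-0.04476743  0.03906383  0.05118357] [ 0.94518306 -0.32654062]
face n(tool) [ 8.506e-01  2.000e-04 -5.257e-01] c [ 0.0211 -0.0005 -0.0351] rms 0.0003855850944594072 tilt 31.71812071900095
```

View pics/s5.png

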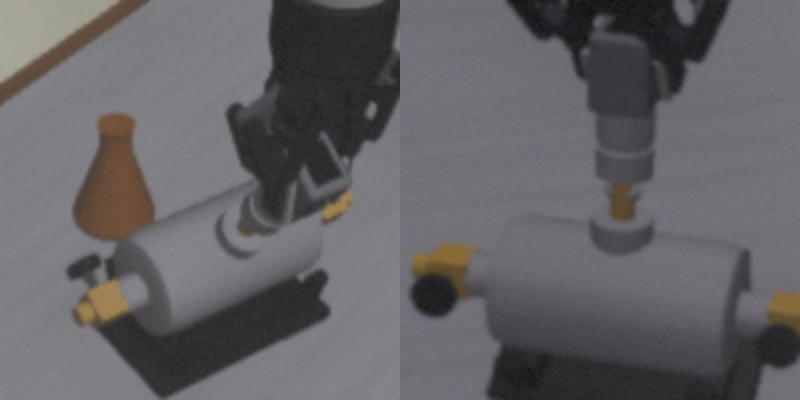

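```bash
python3 -m creep '[0.0021,0,0.0034,0,0.02,0.0041,0,0.0068,0,0.02,0.0062,0,0.0103,0,0.02,0.0078,0,0.0128,0,0.02,0.0078,0,0.0128,0,0.02,0.0078,0,0.0128,0,0.02,0.0078,0,0.0128,0,0.02,0.0078,0,0.0128,0,0.02,0.0078,0,0.0128,0,0.02,0.0078,0,0.0128,0,0.02]' 20
python3 gp.py | head -1; python3 -c "
from cell import ctrl
s=ctrl.state();print(s['tcp_pos'],s['force'],s['moment'],s['time'])"
```

```text
time: 13.45
tcp_pos: [0.5453, -0.1365, 0.1687]
tcp_rot: [[0.945, -0.327, -0.0], [-0.327, -0.945, -0.001], [-0.0, 0.001, -1.0]]
force: [-5.1, 0.9, 5.9]
grip_width: 0.421
gripper_force: 28.8
face n(tool) [ 8.509e-01 -4.000e-04 -5.253e-01] c [ 0.0211 -0.0005 -0.0351] rms 0.0003879662281661332 tilt 31.685480281569664
[ 0.54533628 -0.13651216  0.1687011 ] [-5.41882877  1.14227385  6.0049337 ] [ 0.09050709  0.88975695 -0.02454202] 13.5
```

```bash
python3 -m creep '[0,0,0,0,0.02,0,0,0,0,0.02,0.001,0,0.0017,0,0.02,0.0021,0,0.0034,0,0.02,0.0031,0,0.0051,0,0.02,0.0041,0,0.0068,0,0.02,0.0052,0,0.0086,0,0.02,0.0062,0,0.0103,0,0.02,0.0067,0,0.0111,0,0.02,0.0067,0,0.0111,0,0.02]' 60
python3 gp.py | head -1; python3 -c "
from cell import ctrl
s=ctrl.state();print(s['tcp_pos'],s['force'],s['moment'],s['time'])"
```

```text
time: 14.75
tcp_pos: [0.5516, -0.1385, 0.1566]
tcp_rot: [[0.945, -0.326, -0.001], [-0.326, -0.945, -0.0], [-0.001, 0.0, -1.0]]
force: [-4.3, 0.4, 5.8]
grip_width: 0.416
gripper_force: 54.1
face n(tool) [ 8.512e-01  3.000e-04 -5.249e-01] c [ 0.0211 -0.0005 -0.035 ] rms 0.0003872929350279683 tilt 31.66121180082921
[ 0.55155676 -0.13850617  0.15665328] [-4.21890988  0.25523191  4.69917654] [-0.03036214  0.71608137 -0.03563531] 14.8
```

```bash
python3 -m creep '[0.0005,0,0.0009,0,0.02,0.001,0,0.0017,0,0.02,0.0015,0,0.0026,0,0.02,0.002,0,0.0034,0,0.02,0.002,0,0.0034,0,0.02,0.002,0,0.0034,0,0.02,0.002,0,0.0034,0,0.02,0.002,0,0.0034,0,0.02,0.002,0,0.0034,0,0.02,0.002,0,0.0034,0,0.02]' 60
python3 gp.py | head -1; python3 -c "
from cell import ctrl
s=ctrl.state();print(s['tcp_pos'],s['force'],s['moment'],s['time'])"
```

```text
time: 16.05
tcp_pos: [0.5521, -0.1386, 0.156]
tcp_rot: [[0.945, -0.326, -0.003], [-0.326, -0.945, -0.001], [-0.003, 0.002, -1.0]]
force: [-14.0, 2.1, 21.5]
grip_width: 0.416
gripper_force: 56.5
face n(tool) [ 0.8509 -0.0009 -0.5253] c [ 0.0211 -0.0005 -0.0351] rms 0.0003903777715637693 tilt 31.689964024708953
[ 0.55211945 -0.13860816  0.15595655] [-14.85287517   2.00416006  22.39422995] [ 0.55509776  2.90344941 -0.09799429] 16.1
```

Run:
```python
from h import *
im,d,P,_=cam("wrist"); a=cv2.resize(im[60:260,215:415],(400,400))
im,d,P,_=cam("scene"); b=cv2.resize(im[180:280,150:250],(400,400),interpolation=cv2.INTER_CUBIC); save("s6",np.clip(1.6*np.hstack([a,b]).astype(float),0,255).astype(np.uint8))
```

```text
(no output)
```

View pics/s6.png

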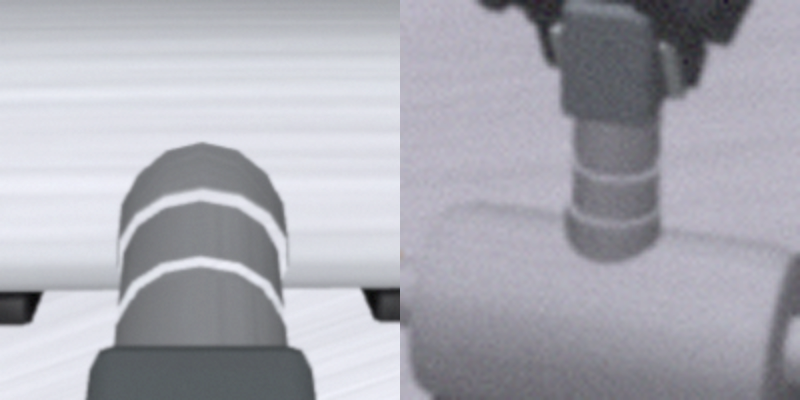

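The coupler (ring at about row 190 in the left crop) sits flush and centred on the boss face, with no brass showing. The axial force is about 28 N against a hard stop, so it is fully home.

```bash
python3 -c "
from cell import ctrl
print(ctrl.hand_in())"
```

```text
the job is handed in; nothing more can be done
None
```

I pressed the gauge home on the nipple and handed the job in while still gripping it and pushing with about 28 N; the last camera check showed the coupler flush on the boss face, and no verdict came back.

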